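# Rotate the jars in the glass-nugget row

## Robot

A 6-joint arm with a two-finger parallel gripper is mounted at the origin on the work surface. World frame = base frame: x ahead of the robot, y to its left, z up, the work surface at z = 0. Lengths are in mm, angles in rad, forces in N, time in s.
With the tool pointing down it reaches from about 325 to 900 mm from the base axis. Payload 6.1 kg.
Tool frame: the origin (TCP) lies on the centre line of the jaws, within the pads' length; the fingertips stand 8 mm ahead of it and the grasp point (between the pads) lies 11 mm behind it; z points along the fingers, y is the line along which they close (so a half turn about z gives the same grasp; the last joint's range is limited). The gripper opens to 85 mm and grips with 20 to 120 N. Pads are 22 mm wide; open, the fingers measure 114 mm over their backs; the gripper's body (76 mm by 85 mm) begins 54 mm behind the grasp point. The pads swing forward as they close: fully open they stand 13 mm farther back than shut.
Start: joints at [1.073, 0.22, 1.526, -0, 1.395, -0.126], TCP at [227.056, 582.29, 239.3] pointing down, gripper open.
Joint ranges: [-2.98, 2.98], [-0.91, 2.08], [0.09, 2.57], [-1.24, 4.39], [0.2, 2.65], [-2.68, 2.68]. Speed limits (rad/s): [2.57, 2.57, 3.01, 3.14, 3.14, 3.14].

## Interface

Orientations are given as a unit quaternion [w, x, y, z].
In Python, from bench import r gives the robot as it stands.
- The arm moves only by the tool arm_command, never from a script. Its argument "rows" is a list of rows, each a list of 7 numbers: the closure in counts, from 0 (fully open) to 255 (shut), then the shift along the world's x, y, z in m, then the turn, a rotation vector about the world's x, y, z in degrees. In form: [[claw, x, y, z, ax, ay, az], ...]. A call has 1 to 8 rows; each row is the pose to reach, as a shift and turn from the pose commanded when the call began; what a row does not reach only later rows make up. A row lasts 1/8 s, in which the tool goes at most 62.5 mm and 10.7 degrees, less where a joint would pass 70% of its speed; a pose out of reach is approached as far as the arm can. A call with a gripper value outside its range is refused whole. The fingers move at their own pace and stop on an object; "grip_force" is the grip in N (left out, the last holds). Time passes only in rows, so rows that repeat a pose let the fingers close. It gives the time, the measured TCP pose, the force, the opening and the grip force at its end, in the units of the state.
- r.state(): the state, without advancing time (a new reading comes with each control period).
- r.get_image(name): name is "scene" or "top" or "wrist"; returns a dict with "frame" (480x640x3 uint8, red, green, blue), "vfov" (degrees; the focal length in pixels is half the picture's height over the tangent of half this angle, whatever the lens; pixels are square), "cx", "cy" (the principal point, pixels), "R" (3x3) and "t" (3): a world point X has camera coordinates R X + t; the wrist camera has in their place "mount" (4x4, takes a point from camera to tool coordinates, whose origin is the TCP and whose axes are the flange's). Camera axes: x right, y down, z forward; pixel columns grow to the right and rows downward; lengths in mm; the calibration is good to about 2 mm. The wrist camera is an equidistant fisheye: a pixel r from the principal point sees the ray r / f radians off the axis. A picture is of the moment at which its call begins: read the wrist's pose just before it. There is no depth.
- r.job_done(): hands the job in; it is judged then, once.
The state is a dict: "time_s": time; "joints": joint angles; "qvel": joint speeds; "joint_efforts": joint torques, N m; "eef_pos": TCP position; "tcp_rot": TCP orientation; "ft_force": force on the tool from outside, world axes, zero at the start; "ft_torque": the same for the moment, N m; "finger_gap": finger opening in mm; "grip_force": force on a finger pad.
Only numpy, scipy, OpenCV 4.12 (cv2) and the standard library are available. Lean on these libraries where they do the work, as an engineer would, in place of code of your own. Each camera call takes 0.05 s, during which the arm holds its last target. There are 200 camera calls.

## Task

I need the yellow jar from the wooden row rack: first clear the red and the blue jar in front of it into the grey side tray, then stand the yellow jar in the middle of the round cork mat. After that, with red and blue still in the tray, pull the white jar forward onto the spot the yellow one left, and put the new green jar from the carton on the rearmost spot behind it. Finally put red and blue each back on the very spot it came from, keeping all jars upright and leaving the black jar alone.

Things in the scene. Friction and masses are not known exactly. Their poses are not given: they have to be found in the camera images.
- jar_red: Red lidded jar, upright cylinder 50 mm across, 85 mm tall, 0.14 to 0.26 kg, white paper label; origin at the centre of its underside, z up. Starts on one of the two front spots of the rack (first or second, it varies); must return to that same spot.
- jar_blue: Blue lidded jar, upright cylinder 50 mm across, 85 mm tall, 0.14 to 0.26 kg, white paper label; origin at the centre of its underside, z up. Starts on the other of the two front spots of the rack; must return to that same spot.
- jar_yellow: Yellow lidded jar, upright cylinder 50 mm across, 85 mm tall, 0.14 to 0.26 kg, white paper label; origin at the centre of its underside, z up. The wanted one; starts on the third spot of the rack.
- jar_white: White lidded jar, upright cylinder 50 mm across, 85 mm tall, 0.14 to 0.26 kg, white paper label; origin at the centre of its underside, z up. Starts on the fourth (rearmost) spot of the rack.
- jar_green: Green lidded jar, upright cylinder 50 mm across, 85 mm tall, 0.14 to 0.26 kg, white paper label; origin at the centre of its underside, z up. The new stock; stands in the cardboard carton lid, before or behind the black jar: their axes are 100 mm apart along the lid, so grip with the fingers left and right of it.
- jar_black: Black lidded jar, upright cylinder 50 mm across, 85 mm tall, 0.14 to 0.26 kg, white paper label; origin at the centre of its underside, z up. Not part of the job; stays where it is in the carton lid.
- rack: Fixed wooden rack 280 mm long (x, away from the robot), 100 wide; origin: centre of underside; floor 10 mm up. Side rails and rear stop 24 high, lane 84 wide, front open. Four round white spots, 60 across, on the centre line at x = -99 (front), -33, +33, +99 mm (rearmost). Jars on neighbouring spots are 16 mm apart: grip across the lane (along y), above the rails.
- tray: Fixed empty grey plastic side tray, 220 mm (its x) by 110 mm (y), walls 20 mm high and 4 mm thick, floor 4 mm thick; origin at the centre of its underside. Takes two jars one behind the other, e.g. at x = -50 and +50 mm.
- mat: Fixed round cork mat, 100 mm across and 5 mm thick, with a thin dark circle 68 mm across round its middle; origin at the centre of its underside.
- carton: Fixed open cardboard carton lid, 210 mm (its x, pointing away from the robot) by 110 mm (y), walls 20 mm high and 4 mm thick, floor 4 mm thick; origin at the centre of its underside. The green and the black jar start in it.

How it is judged (in metres and radians):
On the way, in this order (a step that is already met when the one before it is completed fails the run):
1. red and blue jars stand in the grey tray, yellow and white still on their spots (x of jar_red in the frame of tray between -0.088 and 0.088 m and y of jar_red in the frame of tray between -0.034 and 0.034 m and z of jar_red in the frame of tray between 0 and 0.01 m and linear speed of each of jar_red, jar_blue, jar_yellow, jar_white below 0.02 m/s and angle between each of jar_red, jar_blue, jar_yellow, jar_white's own z axis and vertical below 0.08 rad and x of jar_blue in the frame of tray between -0.088 and 0.088 m and y of jar_blue in the frame of tray between -0.034 and 0.034 m and z of jar_blue in the frame of tray between 0 and 0.01 m and distance of each of jar_yellow, jar_white from where it was at the start of the episode below 0.014 m), for 0.2 s.
2. yellow jar stands in the middle of the cork mat, red and blue still in the tray (x of jar_red in the frame of tray between -0.088 and 0.088 m and y of jar_red in the frame of tray between -0.034 and 0.034 m and z of jar_red in the frame of tray between 0 and 0.01 m and linear speed of each of jar_red, jar_blue, jar_yellow below 0.02 m/s and angle between each of jar_red, jar_blue, jar_yellow's own z axis and vertical below 0.08 rad and x of jar_blue in the frame of tray between -0.088 and 0.088 m and y of jar_blue in the frame of tray between -0.034 and 0.034 m and z of jar_blue in the frame of tray between 0 and 0.01 m and horizontal distance between jar_yellow and mat below 0.015 m and z of jar_yellow in the frame of mat between 0.001 and 0.011 m), for 0.2 s.
3. white jar on the third spot and green jar on the rearmost spot, red and blue still in the tray (x of jar_red in the frame of tray between -0.088 and 0.088 m and y of jar_red in the frame of tray between -0.034 and 0.034 m and z of jar_red in the frame of tray between 0 and 0.01 m and linear speed of each of jar_red, jar_blue, jar_white, jar_green below 0.02 m/s and angle between each of jar_red, jar_blue, jar_white, jar_green's own z axis and vertical below 0.08 rad and x of jar_blue in the frame of tray between -0.088 and 0.088 m and y of jar_blue in the frame of tray between -0.034 and 0.034 m and z of jar_blue in the frame of tray between 0 and 0.01 m and x of jar_white in the frame of rack between 0.02 and 0.046 m and y of jar_white in the frame of rack between -0.013 and 0.013 m and z of jar_white in the frame of rack between 0.006 and 0.016 m and x of jar_green in the frame of rack between 0.086 and 0.112 m and y of jar_green in the frame of rack between -0.013 and 0.013 m and z of jar_green in the frame of rack between 0.006 and 0.016 m), for 0.2 s.
At the end, for the whole second after the job is handed in: Red and blue each within 14 mm of where they started on the rack, white within 13 mm (along and across) of the third spot, green within 13 mm of the rearmost spot, yellow within 15 mm of the cork mat's centre; all upright, standing and at rest (distance of each of jar_red, jar_blue from where it was at the start of the episode below 0.014 m and linear speed of each of jar_red, jar_blue, jar_white, jar_green, jar_yellow below 0.02 m/s and angle between each of jar_red, jar_blue, jar_white, jar_green, jar_yellow's own z axis and vertical below 0.08 rad and x of jar_white in the frame of rack between 0.02 and 0.046 m and y of jar_white in the frame of rack between -0.013 and 0.013 m and z of jar_white in the frame of rack between 0.006 and 0.016 m and x of jar_green in the frame of rack between 0.086 and 0.112 m and y of jar_green in the frame of rack between -0.013 and 0.013 m and z of jar_green in the frame of rack between 0.006 and 0.016 m and horizontal distance between jar_yellow and mat below 0.015 m and z of jar_yellow in the frame of mat between 0.001 and 0.011 m); the robot touches nothing.
It fails at once if a jar is tipped over (angle between any of jar_red, jar_blue, jar_yellow, jar_white, jar_green, jar_black's own z axis and vertical above 0.6 rad).
It fails at once if the black jar is moved by more than 15 mm (distance of jar_black from where it was at the start of the episode above 0.015 m).
It also fails if it takes over 144 s, if anything falls off the work surface, if the arm or the gripper's body presses on something with over 40 N, if the wrist force passes 120 N, or if a joint passes its speed limit or range.

## Working session

There is one attempt and no reset: what is moved stays moved. The work goes in short steps, Python scripts to look and compute and a tool call to move; the robot and the scene stay as the last step left them, time stands still between calls to the robot, and variables do not carry over. Pictures are saved under pics/ and viewed, at most 14 in all, crops included, and the job is handed in when it is done.

Besides the shell and the picture viewer there is one more tool, called after "Request:" in YAML: its name, and indented under it one key for each argument. arm_command: Moves the arm, as the interface text tells. Its arguments: {"type":"object","properties":{"rows":{"type":"array"},"grip_force":{"type":"number"}},"required":["rows"]}

```bash
ls; mkdir -p pics; python3 - <<'E'
from bench import r
import cv2
for n in("top","scene"):
    d=r.get_image(n); cv2.imwrite(f"pics/{n}0.png",d["frame"][:,:,::-1]); print(n,d["vfov"],d["cx"],d["cy"],d["R"],d["t"])
s=r.state(); print(s)
E
```

```text
pics
top 55.29065784743866 320.4930157520496 235.08983119761672 [[ 0.02363024 -0.99965691 -0.01129963]
 [-0.98510972 -0.02135804 -0.17059503]
 [ 0.17029516  0.01516258 -0.98527644]] [-11.88441853 544.90877584 788.11161328]
scene 47.40687205508862 319.44639531494664 240.3357472352277 [[-0.47305591  0.88102469  0.00368752]
 [ 0.74789511  0.40377884 -0.52689236]
 [-0.46569412 -0.24649167 -0.84992402]] [ 263.37225989 -363.53178862 1235.33304317]
{'time_s': 0.1, 'joints': array([ 1.07287642e+00,  2.21158909e-01,  1.52750234e+00, -6.85432140e-06,
        1.39473633e+00, -1.26106846e-01]), 'qvel': array([-0.00017546, -0.00256057, -0.00280869, -0.00126321,  0.00143915,
       -0.00048636]), 'joint_efforts': array([ 4.69346742e-04, -4.98247504e+01, -3.90543652e+01, -2.29940761e-04,
        5.72501143e-03, -3.95533709e-05]), 'eef_pos': array([226.812965  , 581.80740839, 238.29844699]), 'tcp_rot': array([-2.73823305e-04,  1.84836849e-01,  9.82768805e-01, -8.59925704e-04]), 'ft_force': array([-0.92722075, -0.51150923,  0.0929717 ]), 'ft_torque': array([-0.01627183,  0.00972555, -0.02693363]), 'grip_force': 0.0, 'finger_gap': 85.39036616117508}
```

View pics/top0.png

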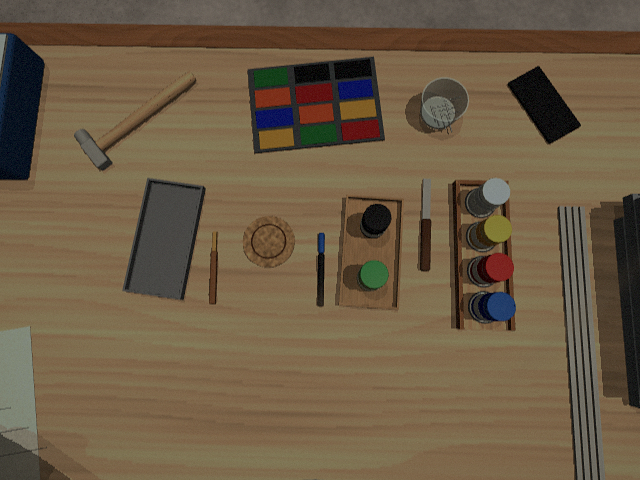

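View pics/scene0.png

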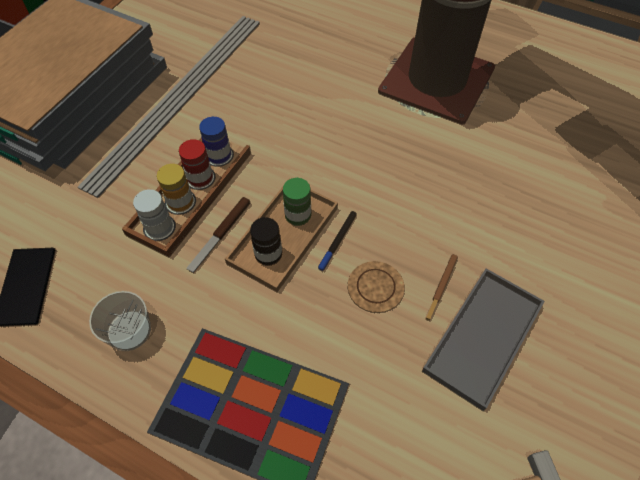

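Top view: blue jar is at (498,306) and red at (497,268). Yellow is at (497,229), white at (495,192), green at (374,275) and black at (376,220). The mat is at (269,241) and the tray at about (164,239). So blue is on the front spot and red on the second.

```bash
cat > h.py <<'E'
import numpy as np, cv2
from bench import r
def cam(n):
    d=r.get_image(n); d["f"]=240/np.tan(np.radians(d["vfov"]/2)); d["C"]=-d["R"].T@d["t"]; return d
def ray(d,p,z):
    v=d["R"].T@np.array([(p[0]-d["cx"])/d["f"],(p[1]-d["cy"])/d["f"],1]); return d["C"]+v*(z-d["C"][2])/v[2]
def proj(d,X):
    c=d["R"]@np.array(X)+d["t"]; return np.array([d["cx"],d["cy"]])+d["f"]*c[:2]/c[2]
HSV={"red":((0,150,60),(6,255,255)),"blue":((105,150,50),(125,255,255)),"yellow":((22,140,80),(32,255,255)),"green":((50,100,50),(75,255,255))}
def blob(d,roi,lo,hi):
    h=cv2.cvtColor(d["frame"],cv2.COLOR_RGB2HSV); m=cv2.inRange(h,lo,hi); k=np.zeros_like(m); x0,y0,x1,y1=roi; k[y0:y1,x0:x1]=m[y0:y1,x0:x1]
    c=max(cv2.findContours(k,0,1)[0],key=cv2.contourArea); return c.reshape(-1,2).astype(float)
def lid(d,roi,lo,hi,ztop):
    "lid centre (world): outer edge of the blob away from the camera's nadir, less a radius"
    c=blob(d,roi,lo,hi); X=np.array([ray(d,p,ztop)[:2] for p in c]); m=X.mean(0)
    u=m-d["C"][:2]; u/=np.linalg.norm(u); w=np.array([-u[1],u[0]])
    a=X@u; b=X@w; return u*(a.max()-25)+w*(b.max()+b.min())/2, np.ptp(b)
E
python3 - <<'E'
from h import *
np.set_printoptions(precision=1,suppress=True)
d=cam("top"); print(d["C"])
for n,roi,z in [("red",(460,240,530,300),95),("blue",(460,280,530,330),95),("yellow",(460,205,530,255),95),("green",(350,250,395,300),89)]:
    print(n,lid(d,roi,*HSV[n],z))
print("white",lid(d,(475,170,515,213),(0,0,120),(180,60,255),95))
print("black",lid(d,(355,195,395,245),(0,0,0),(180,255,50),89))
for n,roi,lo,hi,z in [("tray",(115,170,212,305),(0,0,0),(180,70,110),20)]:
    c=blob(d,roi,lo,hi); X=np.array([ray(d,p,z)[:2] for p in c],np.float32); print(n,cv2.minAreaRect(X))
c=[(454,181),(510,181),(515,329),(457,328)]
print("rack",[ray(d,p,24)[:2] for p in c], sum(ray(d,p,24) for p in c)/4)
# mat
h=cv2.cvtColor(d["frame"],cv2.COLOR_RGB2GRAY)[200:285,230:310]
cv2.imwrite("pics/crop1.png",np.hstack([cv2.resize(d["frame"][170:340,440:530,::-1],None,fx=3.5,fy=3.5,interpolation=2),cv2.resize(d["frame"][170:340,215:320,::-1],None,fx=3.5,fy=3.5,interpolation=2)])[:595])
E
```

```text
[402.9 -12.2 869.3]
red (array([ 489.1, -301.9]), np.float64(47.28712805151264))
blue (array([ 423.5, -301.4]), np.float64(46.14615174285365))
yellow (array([ 554.6, -301.8]), np.float64(46.88457814738433))
green (array([471.9, -91.2]), np.float64(46.995059023048896))
white (array([ 620.8, -301.6]), np.float64(47.38190846359646))
black (array([570.4, -96.5]), np.float64(47.21570657064015))
tray ((539.4733276367188, 295.14739990234375), (115.73113250732422, 219.84971618652344), 82.80580139160156)
rack [array([ 659., -251.]), array([ 661.2, -357.2]), array([ 385.1, -353.3]), array([ 384.3, -249.3])] [ 522.4 -302.7   24. ]
```

View pics/crop1.png

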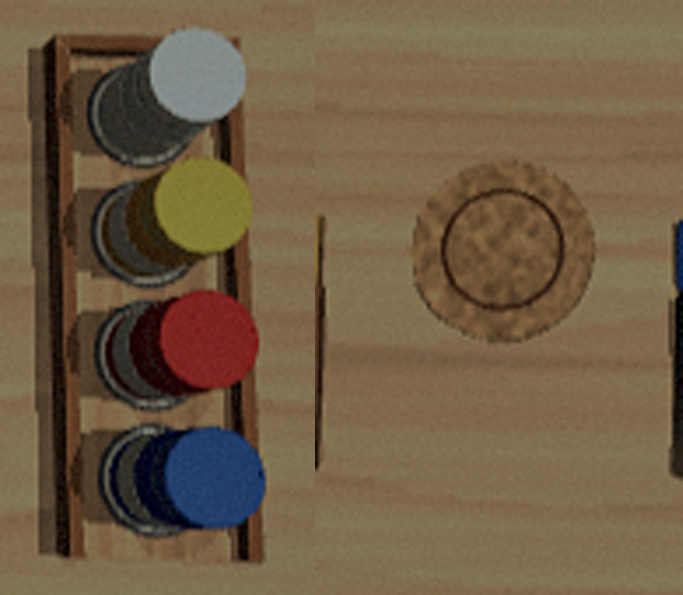

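Spacing between jars measures 66 mm and the rack yaw is about 0, which fits the given sizes. The dark ring centre on the mat is at full-picture pixel (268.7, 241.3).

```bash
python3 - <<'E'
from h import *
np.set_printoptions(precision=1,suppress=True)
d=cam("top"); print("mat",ray(d,(268.7,241.3),5))
c=[(148,180),(204,186),(183,299),(124,291)]
P=[ray(d,p,20)[:2] for p in c]; print("tray",P,sum(P)/4, P[0]-P[3],P[1]-P[2], [np.linalg.norm(P[i]-P[i-1]) for i in range(4)])
s=cam("scene"); c=blob(s,(415,262,550,412),(0,0,0),(180,70,110)); X=np.array([ray(s,p,20)[:2] for p in c],np.float32); print(cv2.minAreaRect(X))
q=[(376.5,286)]; print("mat scene",ray(s,q[0],5))
E
```

```text
mat [538.1  99.9   5. ]
tray [array([650.3, 336.3]), array([640.6, 227.1]), array([424.7, 251.4]), array([436.8, 362.1])] [538.1 294.2] [213.6 -25.9] [215.9 -24.4] [np.float64(215.11535696944108), np.float64(109.61701450208459), np.float64(217.284060978527), np.float64(111.33543318804239)]
((543.8909912109375, 299.0419921875), (110.10987854003906, 225.44927978515625), 82.8868408203125)
mat scene [540. 104.   5.]
```

Request:
arm_command:
  rows:
    - [0,0.03,-0.06,0,0,0,10]
    - [0,0.06,-0.12,0,0,0,21.3]
    - [0,0.09,-0.18,0,0,0,21.3]
    - [0,0.12,-0.24,0,0,0,21.3]
    - [0,0.14,-0.3,0,0,0,21.3]
    - [0,0.16,-0.36,0,0,0,21.3]
    - [0,0.18,-0.42,0,0,0,21.3]
    - [0,0.18,-0.42,0,0,0,21.3]
  grip_force: 60

```text
time_s: 1.25
eef_pos: [407.7, 159.4, 239.5]
tcp_rot: [0.0, 0.002, 1.0, -0.0]
ft_force: [0.4, -0.2, 0.3]
finger_gap: 85.2
grip_force: 0.0
```

Request:
arm_command:
  rows:
    - [0,0.002,-0.06,0,0,0,0]
    - [0,0.004,-0.12,0,0,0,0]
    - [0,0.007,-0.18,0,0,0,0]
    - [0,0.01,-0.24,0,0,0,0]
    - [0,0.013,-0.3,0,0,0,0]
    - [0,0.016,-0.36,0,0,0,0]
    - [0,0.0165,-0.42,0,0,0,0]
    - [0,0.0165,-0.465,0,0,0,0]

```text
time_s: 2.25
eef_pos: [423.1, -305.2, 239.3]
tcp_rot: [0.0, 0.001, 1.0, -0.0]
ft_force: [-0.2, -0.9, 0.0]
finger_gap: 85.6
grip_force: 0.0
```

Request:
arm_command:
  rows:
    - [0,0,0,0,0,0,0]
    - [0,0,0,0,0,0,0]
    - [0,0,0,0,0,0,0]

```text
time_s: 2.62
eef_pos: [423.7, -301.5, 239.3]
tcp_rot: [-0.0, -0.001, 1.0, 0.0]
ft_force: [0.2, 0.2, 0.4]
finger_gap: 85.4
grip_force: 0.0
```

```bash
cat >> h.py <<'E'
from scipy.spatial.transform import Rotation as Ro
def wcam():
    s=r.state(); d=r.get_image("wrist"); f=240/np.tan(np.radians(d["vfov"]/2)); q=s["tcp_rot"]
    T=np.eye(4); T[:3,:3]=Ro.from_quat([*q[1:],q[0]]).as_matrix(); T[:3,3]=s["eef_pos"]; M=T@np.array(d["mount"])
    d.update(f=f,M=M); return d
def wray(d,p,z):
    v=np.array([p[0]-d["cx"],p[1]-d["cy"]]); t=np.hypot(*v); th=t/d["f"]
    u=d["M"][:3,:3]@np.array([*(np.sin(th)*v/max(t,1e-9)),np.cos(th)]); C=d["M"][:3,3]; return C+u*(z-C[2])/u[2]
def wproj(d,X):
    c=np.linalg.inv(d["M"])@np.array([*X,1]); th=np.arctan2(np.hypot(c[0],c[1]),c[2]); return np.array([d["cx"],d["cy"]])+d["f"]*th*c[:2]/np.hypot(c[0],c[1])
E
python3 - <<'E'
from h import *
np.set_printoptions(precision=1,suppress=True)
d=wcam(); print(r.state()["eef_pos"],d["f"],d["M"]); cv2.imwrite("pics/w1.png",d["frame"][:,:,::-1])
for n,p in [("blue",(423.6,-303,95)),("red",(489.5,-303,95))]: print(n,wproj(d,p))
E
```

```text
[ 423.8 -301.5  239.4] 371.64829954431775 [[  -0.     1.     0.3  346.8]
 [   1.     0.     0.  -302. ]
 [   0.     0.3   -1.   374.1]
 [   0.     0.     0.     1. ]]
blue [317.3 225.4]
red [317.3 301.3]
```

View pics/w1.png

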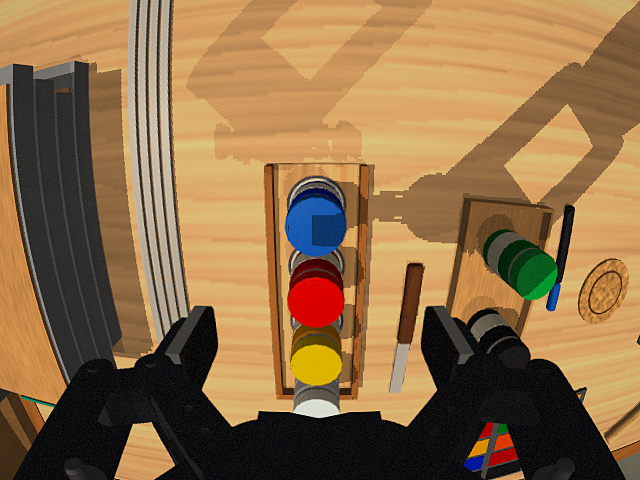

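The wrist picture shows the blue lid centred at about (316,226) and red at (316,302), within 1 mm of prediction. Descending on blue.

Request:
arm_command:
  rows:
    - [0,0,0,-0.05,0,0,0]
    - [0,0,0,-0.1,0,0,0]
    - [0,0,0,-0.14,0,0,0]
    - [0,0,0,-0.17,0,0,0]
    - [0,0,0,-0.187,0,0,0]
    - [0,0,0,-0.187,0,0,0]
    - [255,0,0,-0.187,0,0,0]
    - [255,0,0,-0.187,0,0,0]

```text
time_s: 3.68
eef_pos: [424.5, -303.5, 53.8]
tcp_rot: [0.001, -0.0, 1.0, -0.001]
ft_force: [-1.1, -1.0, 0.1]
finger_gap: 51.5
grip_force: 0.0
```

Request:
arm_command:
  rows:
    - [255,0,0,0,0,0,0]
    - [255,0,0,0,0,0,0]
    - [255,0,0,0,0,0,0]
    - [255,0,0,0,0,0,0]

```text
time_s: 4.18
eef_pos: [424.6, -303.7, 54.1]
tcp_rot: [0.001, 0.0, 1.0, -0.001]
ft_force: [0.4, 0.2, 6.2]
finger_gap: 48.9
grip_force: 61.4
```

Request:
arm_command:
  rows:
    - [255,0,0,0.02,0,0,0]
    - [255,0,0,0.06,0,0,0]
    - [255,0,0,0.1,0,0,0]
    - [255,0.005,0.02,0.118,0,0,0]
    - [255,0.015,0.06,0.118,0,0,0]
    - [255,0.03,0.11,0.118,0,0,0]
    - [255,0.045,0.16,0.118,0,0,0]
    - [255,0.06,0.21,0.118,0,0,0]

```text
time_s: 5.18
eef_pos: [483.8, -91.2, 170.6]
tcp_rot: [0.0, 0.0, 1.0, -0.0]
ft_force: [1.0, 0.7, -1.9]
finger_gap: 49.0
grip_force: 62.5
```

Request:
arm_command:
  rows:
    - [255,0.015,0.05,0,0,0,0]
    - [255,0.03,0.1,0,0,0,0]
    - [255,0.045,0.15,0,0,0,0]
    - [255,0.06,0.2,0,0,0,0]
    - [255,0.075,0.25,0,0,0,0]
    - [255,0.09,0.3,0,0,0,0]
    - [255,0.1,0.35,0,0,0,0]
    - [255,0.105,0.382,0,0,0,0]

```text
time_s: 6.18
eef_pos: [588.5, 291.6, 170.2]
tcp_rot: [-0.0, -0.001, 1.0, 0.0]
ft_force: [-0.5, -0.1, -2.3]
finger_gap: 48.7
grip_force: 62.6
```

Request:
arm_command:
  rows:
    - [255,0,0,0,0,0,0]
    - [255,0,0,0,0,0,0]

```text
time_s: 6.42
eef_pos: [588.2, 288.7, 169.9]
tcp_rot: [-0.0, -0.0, 1.0, -0.0]
ft_force: [-0.3, -0.1, -2.1]
finger_gap: 48.9
grip_force: 62.7
```

```bash
python3 - <<'E'
from h import *
np.set_printoptions(precision=1,suppress=True)
d=wcam(); print(r.state()["eef_pos"],r.state()["finger_gap"]); cv2.imwrite("pics/w2.png",d["frame"][:,:,::-1])
P=[(650.3,336.3),(640.6,227.1),(424.7,251.4),(436.8,362.1)]
for p in P: print(wproj(d,(*p,20)))
print("mat",wproj(d,(538,100,5)))
E
```

```text
[588.3 288.3 170.1] 48.89521490451011
[375.  294.2]
[247.  283.6]
[270.4  17.3]
[415.4  35.2]
mat [109.8 167.4]
```

View pics/w2.png

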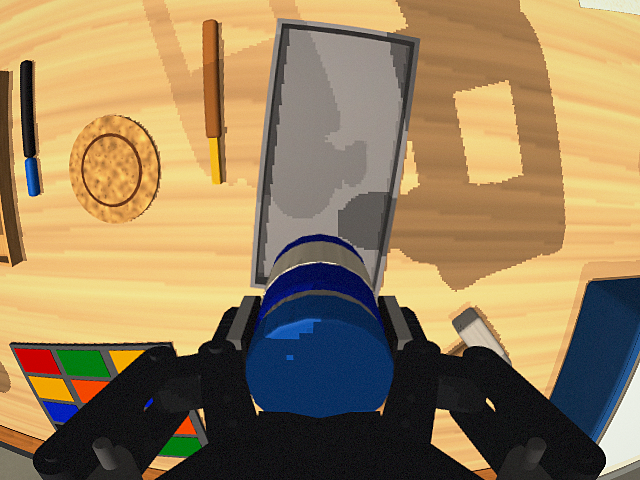

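The tray's front corners are at (279,18) and (420,38), about 4 mm further in +y than predicted. I'm correcting y by +3 mm. The mat ring is near (112,170), also slightly +y.

Request:
arm_command:
  rows:
    - [255,0.001,0.003,-0.04,0,0,0]
    - [255,0.001,0.003,-0.08,0,0,0]
    - [255,0.001,0.003,-0.105,0,0,0]
    - [255,0.001,0.003,-0.117,0,0,0]
    - [255,0.001,0.003,-0.122,0,0,0]
    - [255,0.001,0.003,-0.122,0,0,0]

```text
time_s: 7.22
eef_pos: [590.4, 292.2, 49.4]
tcp_rot: [0.001, 0.0, 1.0, 0.0]
ft_force: [-0.0, 0.7, -1.9]
finger_gap: 49.0
grip_force: 63.1
```

Request:
arm_command:
  rows:
    - [0,0,0,0,0,0,0]
    - [0,0,0,0,0,0,0]
    - [0,0,0,0,0,0,0]
    - [0,0,0,0.02,0,0,0]
    - [0,0,0,0.07,0,0,0]
    - [0,0,0,0.12,0,0,0]

```text
time_s: 7.98
eef_pos: [589.5, 292.3, 170.8]
tcp_rot: [0.0, -0.0, 1.0, 0.0]
ft_force: [0.5, -0.0, 0.0]
finger_gap: 85.8
grip_force: 0.0
```

Request:
arm_command:
  rows:
    - [0,-0.008,-0.05,0,0,0,0]
    - [0,-0.018,-0.11,0,0,0,0]
    - [0,-0.028,-0.17,0,0,0,0]
    - [0,-0.038,-0.23,0,0,0,0]
    - [0,-0.048,-0.29,0,0,0,0]
    - [0,-0.06,-0.35,0,0,0,0]
    - [0,-0.07,-0.41,0,0,0,0]
    - [0,-0.08,-0.47,0,0,0,0]

```text
time_s: 8.98
eef_pos: [509.5, -179.8, 170.3]
tcp_rot: [0.001, -0.0, 1.0, -0.001]
ft_force: [1.5, -0.8, -0.9]
finger_gap: 85.1
grip_force: 0.0
```

Request:
arm_command:
  rows:
    - [0,-0.01,-0.06,0,0,0,0]
    - [0,-0.018,-0.11,0,0,0,0]
    - [0,-0.02,-0.125,0,0,0,0]
    - [0,-0.02,-0.125,0,0,0,0]
    - [0,-0.02,-0.125,0,0,0,0]

```text
time_s: 9.6
eef_pos: [490.0, -301.3, 168.6]
tcp_rot: [0.0, -0.001, 1.0, 0.0]
ft_force: [0.4, 0.1, 0.9]
finger_gap: 85.4
grip_force: 0.0
```

Request:
arm_command:
  rows:
    - [0,0,0,-0.04,0,0,0]
    - [0,0,0,-0.08,0,0,0]
    - [0,0,0,-0.105,0,0,0]
    - [0,0,0,-0.116,0,0,0]
    - [0,0,0,-0.116,0,0,0]
    - [255,0,0,-0.116,0,0,0]
    - [255,0,0,-0.116,0,0,0]
    - [255,0,0,-0.116,0,0,0]

```text
time_s: 10.6
eef_pos: [490.6, -303.5, 54.0]
tcp_rot: [0.001, 0.0, 1.0, -0.001]
ft_force: [-0.7, 0.7, 6.2]
finger_gap: 48.7
grip_force: 61.9
```

Request:
arm_command:
  rows:
    - [255,0,0,0,0,0,0]
    - [255,0,0,0,0,0,0]
    - [255,0,0,0,0,0,0]

```text
time_s: 10.98
eef_pos: [490.6, -303.5, 54.0]
tcp_rot: [0.001, 0.0, 1.0, -0.001]
ft_force: [0.6, 0.5, 6.4]
finger_gap: 48.7
grip_force: 61.9
```

Request:
arm_command:
  rows:
    - [255,0,0,0.02,0,0,0]
    - [255,0,0,0.06,0,0,0]
    - [255,0,0,0.1,0,0,0]
    - [255,0,0.02,0.118,0,0,0]
    - [255,0,0.06,0.118,0,0,0]
    - [255,0,0.11,0.118,0,0,0]
    - [255,0,0.16,0.118,0,0,0]
    - [255,0,0.21,0.118,0,0,0]

```text
time_s: 11.98
eef_pos: [489.3, -91.3, 171.4]
tcp_rot: [0.001, 0.0, 1.0, -0.0]
ft_force: [0.8, -0.2, -0.8]
finger_gap: 48.8
grip_force: 62.3
```

Request:
arm_command:
  rows:
    - [255,0,0.05,0,0,0,0]
    - [255,0,0.1,0,0,0,0]
    - [255,0,0.15,0,0,0,0]
    - [255,0,0.2,0,0,0,0]
    - [255,0,0.25,0,0,0,0]
    - [255,0,0.3,0,0,0,0]
    - [255,0,0.35,0,0,0,0]
    - [255,0,0.395,0,0,0,0]

```text
time_s: 12.98
eef_pos: [489.4, 304.1, 171.5]
tcp_rot: [0.0, -0.0, 1.0, 0.0]
ft_force: [0.3, -0.3, -1.5]
finger_gap: 49.0
grip_force: 62.3
```

Request:
arm_command:
  rows:
    - [255,0,0,0,0,0,0]
    - [255,0,0,-0.04,0,0,0]
    - [255,0,0,-0.08,0,0,0]
    - [255,0,0,-0.105,0,0,0]
    - [255,0,0,-0.117,0,0,0]
    - [255,0,0,-0.122,0,0,0]
    - [255,0,0,-0.123,0,0,0]
    - [255,0,0,-0.123,0,0,0]

```text
time_s: 13.98
eef_pos: [490.4, 302.6, 48.5]
tcp_rot: [0.001, 0.0, 1.0, 0.0]
ft_force: [0.1, 0.2, -2.6]
finger_gap: 48.8
grip_force: 62.7
```

Request:
arm_command:
  rows:
    - [0,0,0,0,0,0,0]
    - [0,0,0,0,0,0,0]
    - [0,0,0,0,0,0,0]
    - [0,0,0,0.02,0,0,0]
    - [0,0,0,0.07,0,0,0]
    - [0,0,0,0.123,0,0,0]
    - [0,0,0,0.123,0,0,0]

```text
time_s: 14.85
eef_pos: [493.3, 304.0, 177.9]
tcp_rot: [0.006, -0.0, 1.0, 0.002]
ft_force: [-0.2, -0.0, -0.2]
finger_gap: 85.4
grip_force: 0.0
```

```bash
python3 - <<'E'
from h import *
np.set_printoptions(precision=1,suppress=True)
print(r.state()["eef_pos"])
d=cam("top")
for n,roi,z in [("red",(100,180,230,330),89),("blue",(100,170,230,300),89),("yellow",(460,205,530,255),95)]: print(n,lid(d,roi,*HSV[n],z))
cv2.imwrite("pics/t2.png",d["frame"][150:350,100:540,::-1])
E
```

```text
[493.3 304.  177.9]
red (array([486.3, 301.6]), np.float64(42.29019088464713))
blue (array([588.6, 290.7]), np.float64(47.23571830279133))
yellow (array([ 554.8, -302. ]), np.float64(46.8850313794519))
```

View pics/t2.png

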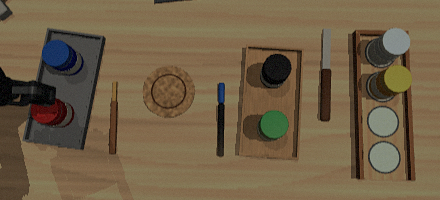

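Red at crop (47,110) and blue at (57,57) both stand upright in the tray. Yellow and white haven't moved, and the two front spots are free. Fetching yellow next.

Request:
arm_command:
  rows:
    - [0,0.005,-0.05,0,0,0,0]
    - [0,0.011,-0.11,0,0,0,0]
    - [0,0.018,-0.17,0,0,0,0]
    - [0,0.024,-0.23,0,0,0,0]
    - [0,0.031,-0.29,0,0,0,0]
    - [0,0.038,-0.35,0,0,0,0]
    - [0,0.044,-0.41,0,0,0,0]
    - [0,0.051,-0.47,0,0,0,0]

```text
time_s: 15.9
eef_pos: [539.8, -169.4, 169.6]
tcp_rot: [-0.001, 0.0, 1.0, 0.0]
ft_force: [0.6, -0.1, 0.9]
finger_gap: 85.1
grip_force: 0.0
```

Request:
arm_command:
  rows:
    - [0,0.007,-0.06,0,0,0,0]
    - [0,0.0127,-0.11,0,0,0,0]
    - [0,0.0147,-0.137,0,0,0,0]
    - [0,0.0147,-0.137,0,0,0,0]
    - [0,0.0147,-0.137,0,0,0,0]

```text
time_s: 16.52
eef_pos: [554.7, -303.6, 169.4]
tcp_rot: [-0.001, -0.0, 1.0, 0.001]
ft_force: [0.3, -0.5, -0.2]
finger_gap: 85.6
grip_force: 0.0
```

Request:
arm_command:
  rows:
    - [0,0,0,-0.04,0,0,0]
    - [0,0,0,-0.08,0,0,0]
    - [0,0,0,-0.105,0,0,0]
    - [0,0,0,-0.118,0,0,0]
    - [0,0,0,-0.118,0,0,0]
    - [255,0,0,-0.118,0,0,0]
    - [255,0,0,-0.118,0,0,0]
    - [255,0,0,-0.118,0,0,0]

```text
time_s: 17.52
eef_pos: [556.4, -305.4, 54.1]
tcp_rot: [0.001, 0.0, 1.0, -0.001]
ft_force: [0.8, 0.3, 5.3]
finger_gap: 48.7
grip_force: 62.3
```

Request:
arm_command:
  rows:
    - [255,0,0,0,0,0,0]
    - [255,0,0,0,0,0,0]

```text
time_s: 17.77
eef_pos: [556.4, -305.5, 54.1]
tcp_rot: [0.001, 0.0, 1.0, -0.001]
ft_force: [0.2, 0.7, 6.6]
finger_gap: 49.0
grip_force: 62.3
```

Request:
arm_command:
  rows:
    - [255,0,0,0.02,0,0,0]
    - [255,0,0,0.06,0,0,0]
    - [255,0,0,0.1,0,0,0]
    - [255,0,0.02,0.118,0,0,0]
    - [255,0,0.06,0.118,0,0,0]
    - [255,0,0.11,0.118,0,0,0]
    - [255,0,0.16,0.118,0,0,0]
    - [255,0,0.21,0.118,0,0,0]

```text
time_s: 18.77
eef_pos: [555.0, -93.3, 171.3]
tcp_rot: [0.0, 0.0, 1.0, -0.0]
ft_force: [-0.0, -0.3, -1.8]
finger_gap: 48.8
grip_force: 62.3
```

Request:
arm_command:
  rows:
    - [255,-0.005,0.05,0,0,0,0]
    - [255,-0.01,0.09,0,0,0,0]
    - [255,-0.017,0.11,0,0,0,0]
    - [255,-0.017,0.11,0,0,0,0]
    - [255,-0.017,0.11,0,0,0,0]
    - [255,-0.017,0.11,0,0,0,0]

```text
time_s: 19.52
eef_pos: [538.5, 14.0, 170.4]
tcp_rot: [0.0, 0.001, 1.0, -0.0]
ft_force: [0.2, -0.2, -1.6]
finger_gap: 49.2
grip_force: 62.4
```

```bash
python3 - <<'E'
from h import *
np.set_printoptions(precision=1,suppress=True)
d=wcam(); print(r.state()["eef_pos"],r.state()["finger_gap"]); cv2.imwrite("pics/w3.png",d["frame"][:,:,::-1])
print("mat",wproj(d,(538,100,5)),wproj(d,(539,102,5)))
g=cv2.cvtColor(d["frame"],cv2.COLOR_RGB2HSV)
np.save("/tmp/M.npy",d["M"]);np.save("/tmp/k.npy",[d["f"],d["cx"],d["cy"]])
E
```

```text
[538.5  14.1 170.3] 48.59406493232949
mat [420.  218.6] [422.2 219.8]
```

View pics/w3.png

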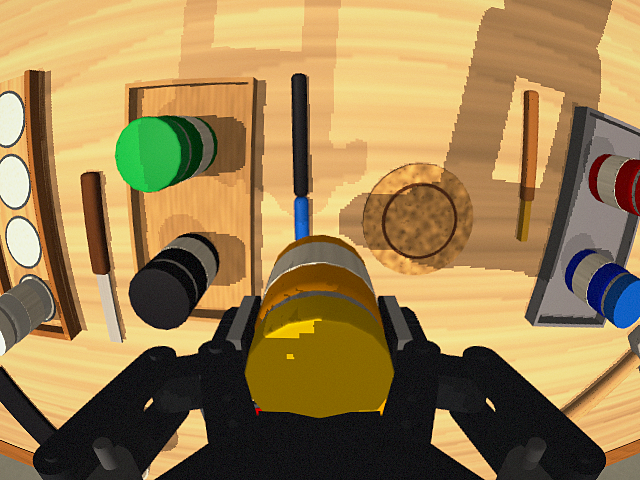

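The dark ring centre is at (420,220), which puts the mat at about (539.5, 100). Placing yellow.

Request:
arm_command:
  rows:
    - [255,0.001,0.03,0,0,0,0]
    - [255,0.002,0.065,0,0,0,0]
    - [255,0.002,0.083,0,0,0,0]
    - [255,0.002,0.083,-0.04,0,0,0]
    - [255,0.002,0.083,-0.08,0,0,0]
    - [255,0.002,0.083,-0.105,0,0,0]
    - [255,0.002,0.083,-0.117,0,0,0]
    - [255,0.002,0.083,-0.121,0,0,0]

```text
time_s: 20.58
eef_pos: [540.2, 97.9, 49.1]
tcp_rot: [-0.0, 0.0, 1.0, -0.0]
ft_force: [-8.8, -2.0, 18.6]
finger_gap: 48.5
grip_force: 63.6
```

Request:
arm_command:
  rows:
    - [255,0,0,-0.001,0,0,0]
    - [255,0,0,-0.001,0,0,0]
    - [0,0,0,-0.001,0,0,0]
    - [0,0,0,-0.001,0,0,0]
    - [0,0,0,-0.001,0,0,0]
    - [0,0,0,0.02,0,0,0]
    - [0,0,0,0.07,0,0,0]
    - [0,0,0,0.121,0,0,0]

```text
time_s: 21.58
eef_pos: [539.7, 98.3, 171.2]
tcp_rot: [-0.001, 0.0, 1.0, -0.0]
ft_force: [1.1, 0.2, 0.2]
finger_gap: 85.8
grip_force: 0.0
```

```bash
python3 - <<'E'
from h import *
np.set_printoptions(precision=1,suppress=True)
d=cam("top"); cv2.imwrite("pics/t3.png",d["frame"][150:350,100:540,::-1])
d=cam("scene"); 
for z in (5,90): print(proj(d,(539.5,100,z)))
cv2.imwrite("pics/s3.png",d["frame"][200:340,300:460,::-1])
E
```

```text
[374.5 284.8]
[379.2 260.7]
```

View pics/s3.png

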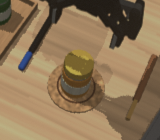

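Yellow stands inside the ring on the mat (crop (77,75)). Now the white jar.

Request:
arm_command:
  rows:
    - [0,0.011,-0.055,0,0,0,0]
    - [0,0.022,-0.11,0,0,0,0]
    - [0,0.033,-0.165,0,0,0,0]
    - [0,0.044,-0.22,0,0,0,0]
    - [0,0.055,-0.275,0,0,0,0]
    - [0,0.066,-0.33,0,0,0,0]
    - [0,0.077,-0.385,0,0,0,0]
    - [0,0.081,-0.403,0,0,0,0]

```text
time_s: 22.68
eef_pos: [620.8, -308.0, 169.3]
tcp_rot: [-0.0, 0.002, 1.0, -0.0]
ft_force: [-0.7, 0.7, -0.2]
finger_gap: 85.5
grip_force: 0.0
```

Request:
arm_command:
  rows:
    - [0,0,0,0,0,0,0]
    - [0,0,0,0,0,0,0]
    - [0,0,0,-0.04,0,0,0]
    - [0,0,0,-0.08,0,0,0]
    - [0,0,0,-0.105,0,0,0]
    - [0,0,0,-0.118,0,0,0]
    - [0,0,0,-0.118,0,0,0]
    - [255,0,0,-0.118,0,0,0]

```text
time_s: 23.68
eef_pos: [622.4, -304.8, 54.1]
tcp_rot: [0.001, -0.0, 1.0, -0.001]
ft_force: [-0.0, -0.1, -0.9]
finger_gap: 69.8
grip_force: 0.0
```

Request:
arm_command:
  rows:
    - [255,0,0,0,0,0,0]
    - [255,0,0,0,0,0,0]
    - [255,0,0,0,0,0,0]
    - [255,0,0,0,0,0,0]

```text
time_s: 24.18
eef_pos: [622.4, -305.3, 54.3]
tcp_rot: [0.001, 0.0, 1.0, -0.001]
ft_force: [-0.9, 0.2, 5.7]
finger_gap: 49.0
grip_force: 62.3
```

Request:
arm_command:
  rows:
    - [255,0,0,0.01,0,0,0]
    - [255,0,0,0.02,0,0,0]
    - [255,-0.02,0,0.02,0,0,0]
    - [255,-0.045,0,0.02,0,0,0]
    - [255,-0.066,0,0.02,0,0,0]
    - [255,-0.066,0,0.01,0,0,0]
    - [255,-0.066,0,0.003,0,0,0]
    - [255,-0.066,0,0.002,0,0,0]

```text
time_s: 25.18
eef_pos: [555.9, -304.8, 54.4]
tcp_rot: [-0.0, -0.0, 1.0, -0.0]
ft_force: [-2.9, 1.0, 5.5]
finger_gap: 49.1
grip_force: 62.3
```

Request:
arm_command:
  rows:
    - [0,0,0,0,0,0,0]
    - [0,0,0,0,0,0,0]
    - [0,0,0,0,0,0,0]
    - [0,0,0,0.02,0,0,0]
    - [0,0,0,0.07,0,0,0]
    - [0,0,0,0.116,0,0,0]
    - [0,-0.02,0.05,0.116,0,0,0]
    - [0,-0.04,0.1,0.116,0,0,0]

```text
time_s: 26.18
eef_pos: [515.7, -204.5, 173.1]
tcp_rot: [0.002, 0.001, 1.0, -0.001]
ft_force: [-0.1, 0.3, -0.1]
finger_gap: 85.3
grip_force: 0.0
```

Request:
arm_command:
  rows:
    - [0,-0.02,0.05,0,0,0,0]
    - [0,-0.038,0.095,0,0,0,0]
    - [0,-0.042,0.111,0,0,0,0]
    - [0,-0.042,0.111,0,0,0,0]
    - [0,-0.042,0.111,0,0,0,0]
    - [0,-0.042,0.111,0,0,0,0]

```text
time_s: 26.92
eef_pos: [473.7, -94.9, 170.4]
tcp_rot: [0.0, 0.001, 1.0, -0.0]
ft_force: [1.1, -0.3, 0.1]
finger_gap: 85.4
grip_force: 0.0
```

```bash
python3 - <<'E'
from h import *
np.set_printoptions(precision=1,suppress=True)
d=wcam(); print(r.state()["eef_pos"]); cv2.imwrite("pics/w4.png",d["frame"][:,:,::-1])
for n,p in [("green",(473,-92,89)),("black",(571,-97,89)),("s1",(423.5,-303,10)),("s2",(489.5,-303,10)),("s3",(555.5,-303,10)),("s4",(621.5,-303,10)),("white",(555.5,-303,95))]: print(n,wproj(d,p))
E
```

```text
[473.6 -94.8 170.3]
green [324.2 251.5]
black [316.6 377.6]
s1 [ 90.1 169.8]
s2 [ 99.3 239.1]
s3 [111.8 301.9]
s4 [126.  356.1]
white [ 66.8 346.6]
```

View pics/w4.png

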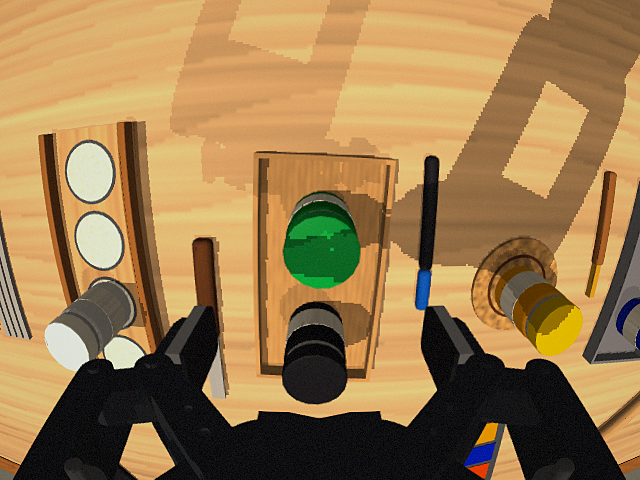

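The wrist view agrees with prediction: empty spots at (90,171) and (99,241), white standing on the third spot, green lid at (322,251). Grasping green.

Request:
arm_command:
  rows:
    - [0,0,0,-0.04,0,0,0]
    - [0,0,0,-0.08,0,0,0]
    - [0,0,0,-0.11,0,0,0]
    - [0,0,0,-0.124,0,0,0]
    - [0,0,0,-0.124,0,0,0]
    - [255,0,0,-0.124,0,0,0]
    - [255,0,0,-0.124,0,0,0]
    - [255,0,0,-0.124,0,0,0]

```text
time_s: 27.98
eef_pos: [474.6, -94.1, 47.9]
tcp_rot: [0.001, -0.0, 1.0, -0.001]
ft_force: [-0.2, 0.9, 5.2]
finger_gap: 48.7
grip_force: 61.9
```

Request:
arm_command:
  rows:
    - [255,0,0,0,0,0,0]
    - [255,0,0,0,0,0,0]
    - [255,0,0,0.02,0,0,0]
    - [255,0,0,0.06,0,0,0]
    - [255,0,0,0.1,0,0,0]
    - [255,0,0,0.124,0,0,0]
    - [255,0.03,-0.04,0.124,0,0,0]
    - [255,0.06,-0.08,0.124,0,0,0]

```text
time_s: 28.98
eef_pos: [534.2, -174.3, 171.3]
tcp_rot: [0.001, -0.001, 1.0, -0.0]
ft_force: [0.9, 0.2, -2.3]
finger_gap: 49.0
grip_force: 62.7
```

Request:
arm_command:
  rows:
    - [255,0.03,-0.04,0,0,0,0]
    - [255,0.06,-0.08,0,0,0,0]
    - [255,0.08,-0.115,0,0,0,0]
    - [255,0.088,-0.131,0,0,0,0]
    - [255,0.088,-0.131,0,0,0,0]
    - [255,0.088,-0.131,0,0,0,0]
    - [255,0.088,-0.131,-0.04,0,0,0]

```text
time_s: 29.85
eef_pos: [623.9, -305.4, 134.9]
tcp_rot: [0.004, -0.0, 1.0, -0.002]
ft_force: [1.7, -0.4, -3.2]
finger_gap: 49.0
grip_force: 62.8
```

Request:
arm_command:
  rows:
    - [255,0,0,0,0,0,0]
    - [255,0,0,-0.03,0,0,0]
    - [255,0,0,-0.055,0,0,0]
    - [255,0,0,-0.07,0,0,0]
    - [255,0,0,-0.076,0,0,0]
    - [255,0,0,-0.077,0,0,0]
    - [255,0,0,-0.077,0,0,0]

```text
time_s: 30.72
eef_pos: [621.9, -305.1, 54.5]
tcp_rot: [0.001, -0.0, 1.0, -0.0]
ft_force: [0.1, -0.2, -2.8]
finger_gap: 48.7
grip_force: 63.0
```

Request:
arm_command:
  rows:
    - [0,0,0,0,0,0,0]
    - [0,0,0,0,0,0,0]
    - [0,0,0,0,0,0,0]
    - [0,0,0,0.02,0,0,0]
    - [0,0,0,0.07,0,0,0]
    - [0,0,0,0.117,0,0,0]
    - [0,-0.015,0.06,0.117,0,0,0]
    - [0,-0.03,0.11,0.117,0,0,0]

```text
time_s: 31.72
eef_pos: [591.8, -193.9, 173.2]
tcp_rot: [0.002, 0.0, 1.0, -0.001]
ft_force: [0.9, 0.8, 0.5]
finger_gap: 85.4
grip_force: 0.0
```

```bash
python3 - <<'E'
from h import *
np.set_printoptions(precision=1,suppress=True)
d=cam("top")
print("green",lid(d,(460,150,530,215),*HSV["green"],95)); print("white",lid(d,(475,207,515,255),(0,0,120),(180,60,255),95))
print("yellow",lid(d,(240,200,310,280),*HSV["yellow"],90)); print("black",lid(d,(355,195,395,245),(0,0,0),(180,255,50),89))
cv2.imwrite("pics/t5.png",cv2.resize(d["frame"][150:350,100:540,::-1],None,fx=1.8,fy=1.8))
E
```

```text
green (array([ 608.6, -305.8]), np.float64(26.175364129675245))Traceback (most recent call last):
  File "<stdin>", line 4, in <module>
  File "h.py", line 15, in lid
    c=blob(d,roi,lo,hi); X=np.array([ray(d,p,ztop)[:2] for p in c]); m=X.mean(0)
  File "h.py", line 12, in blob
    c=max(cv2.findContours(k,0,1)[0],key=cv2.contourArea); return c.reshape(-1,2).astype(float)
ValueError: max() iterable argument is empty
```

The arm hid the rack, so I'm moving on towards red in the tray and will check from there.

Request:
arm_command:
  rows:
    - [0,-0.012,0.06,0,0,0,0]
    - [0,-0.024,0.12,0,0,0,0]
    - [0,-0.036,0.18,0,0,0,0]
    - [0,-0.048,0.24,0,0,0,0]
    - [0,-0.06,0.3,0,0,0,0]
    - [0,-0.072,0.36,0,0,0,0]
    - [0,-0.084,0.42,0,0,0,0]
    - [0,-0.096,0.47,0,0,0,0]

```text
time_s: 32.78
eef_pos: [495.2, 277.7, 172.2]
tcp_rot: [0.001, -0.0, 1.0, 0.001]
ft_force: [1.0, 0.7, 1.1]
finger_gap: 85.5
grip_force: 0.0
```

Request:
arm_command:
  rows:
    - [0,-0.0057,0.027,0,0,0,0]
    - [0,-0.0057,0.027,0,0,0,0]
    - [0,-0.0057,0.027,0,0,0,0]
    - [0,-0.0057,0.027,0,0,0,0]

```text
time_s: 33.28
eef_pos: [490.1, 301.2, 170.7]
tcp_rot: [0.0, 0.001, 1.0, -0.0]
ft_force: [-0.0, -0.2, -0.2]
finger_gap: 85.3
grip_force: 0.0
```

```bash
python3 - <<'E'
from h import *
np.set_printoptions(precision=1,suppress=True)
print(r.state()["eef_pos"])
d=cam("top"); cv2.imwrite("pics/t5.png",cv2.resize(d["frame"][150:350,100:540,::-1],None,fx=1.8,fy=1.8))
print("green",lid(d,(460,150,530,215),*HSV["green"],95)); print("white",lid(d,(475,207,515,255),(0,0,120),(180,60,255),95))
print("yellow",lid(d,(240,200,310,280),*HSV["yellow"],90)); print("black",lid(d,(355,195,395,245),(0,0,0),(180,255,50),89))
E
```

```text
[490.1 301.2 170.7]
green (array([ 619.2, -302.6]), np.float64(47.11829112005131))
white (array([ 554.8, -302. ]), np.float64(46.89888562446248))
yellow (array([539.6,  97.9]), np.float64(46.84167813634937))
black (array([571.1, -96.8]), np.float64(47.2122025506996))
```

View pics/t5.png

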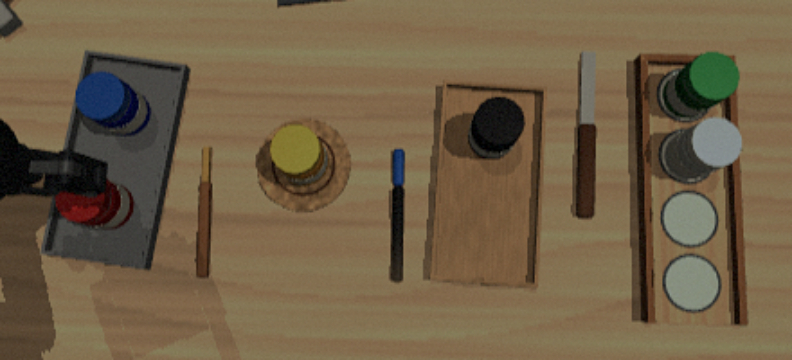

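Green, at crop (714,79), measures (619.2, -302.6). White measures (554.8, -302.0). Both are within 2 mm of their spots, and yellow and black are fine. Picking up red now.

Request:
arm_command:
  rows:
    - [0,0,0,-0.04,0,0,0]
    - [0,0,0,-0.08,0,0,0]
    - [0,0,0,-0.11,0,0,0]
    - [0,0,0,-0.124,0,0,0]
    - [0,0,0,-0.124,0,0,0]
    - [255,0,0,-0.124,0,0,0]
    - [255,0,0,-0.124,0,0,0]
    - [255,0,0,-0.124,0,0,0]

```text
time_s: 34.33
eef_pos: [490.9, 302.8, 48.1]
tcp_rot: [0.002, -0.0, 1.0, 0.001]
ft_force: [-0.5, -1.2, 6.0]
finger_gap: 48.7
grip_force: 62.0
```

Request:
arm_command:
  rows:
    - [255,0,0,0,0,0,0]
    - [255,0,0,0,0,0,0]
    - [255,0,0,0.02,0,0,0]
    - [255,0,0,0.06,0,0,0]
    - [255,0,0,0.1,0,0,0]
    - [255,0,0,0.124,0,0,0]
    - [255,0,-0.04,0.124,0,0,0]
    - [255,0,-0.09,0.124,0,0,0]

```text
time_s: 35.33
eef_pos: [489.6, 212.1, 172.0]
tcp_rot: [0.001, -0.001, 1.0, 0.0]
ft_force: [0.1, -0.2, -2.2]
finger_gap: 48.7
grip_force: 62.5
```

Request:
arm_command:
  rows:
    - [255,0,-0.05,0,0,0,0]
    - [255,0,-0.1,0,0,0,0]
    - [255,0,-0.15,0,0,0,0]
    - [255,0,-0.2,0,0,0,0]
    - [255,0,-0.25,0,0,0,0]
    - [255,0,-0.3,0,0,0,0]
    - [255,0,-0.35,0,0,0,0]
    - [255,0,-0.4,0,0,0,0]

```text
time_s: 36.33
eef_pos: [489.4, -189.3, 171.5]
tcp_rot: [0.001, 0.0, 1.0, -0.0]
ft_force: [0.5, 0.5, -1.5]
finger_gap: 49.0
grip_force: 62.5
```

Request:
arm_command:
  rows:
    - [255,0,-0.05,0,0,0,0]
    - [255,0,-0.09,0,0,0,0]
    - [255,0,-0.117,0,0,0,0]
    - [255,0,-0.117,0,0,0,0]
    - [255,0,-0.117,0,0,0,0]
    - [255,0,-0.117,0,0,0,0]

```text
time_s: 37.08
eef_pos: [489.7, -303.4, 170.3]
tcp_rot: [-0.0, -0.001, 1.0, 0.0]
ft_force: [-0.6, 0.4, -2.4]
finger_gap: 48.7
grip_force: 62.6
```

Request:
arm_command:
  rows:
    - [255,0,0,-0.04,0,0,0]
    - [255,0,0,-0.08,0,0,0]
    - [255,0,0,-0.1,0,0,0]
    - [255,0,0,-0.111,0,0,0]
    - [255,0,0,-0.116,0,0,0]
    - [255,0,0,-0.117,0,0,0]
    - [255,0,0,-0.117,0,0,0]

```text
time_s: 37.95
eef_pos: [490.2, -305.3, 54.4]
tcp_rot: [0.001, 0.0, 1.0, -0.001]
ft_force: [-0.2, -0.2, -1.4]
finger_gap: 48.5
grip_force: 62.5
```

Request:
arm_command:
  rows:
    - [0,0,0,0,0,0,0]
    - [0,0,0,0,0,0,0]
    - [0,0,0,0,0,0,0]
    - [0,0,0,0.02,0,0,0]
    - [0,0,0,0.07,0,0,0]
    - [0,0,0,0.117,0,0,0]
    - [0,0.01,0.06,0.117,0,0,0]
    - [0,0.02,0.12,0.117,0,0,0]

```text
time_s: 38.95
eef_pos: [510.5, -184.4, 173.2]
tcp_rot: [0.002, 0.001, 1.0, -0.001]
ft_force: [0.6, 0.1, -0.7]
finger_gap: 85.5
grip_force: 0.0
```

Request:
arm_command:
  rows:
    - [0,0.01,0.06,0,0,0,0]
    - [0,0.02,0.12,0,0,0,0]
    - [0,0.03,0.18,0,0,0,0]
    - [0,0.04,0.24,0,0,0,0]
    - [0,0.05,0.3,0,0,0,0]
    - [0,0.06,0.36,0,0,0,0]
    - [0,0.07,0.42,0,0,0,0]
    - [0,0.08,0.465,0,0,0,0]

```text
time_s: 39.95
eef_pos: [589.8, 283.1, 172.2]
tcp_rot: [0.001, -0.001, 1.0, 0.0]
ft_force: [-0.1, -0.2, 1.1]
finger_gap: 85.7
grip_force: 0.0
```

Request:
arm_command:
  rows:
    - [0,0,0.01,0,0,0,0]
    - [0,0,0.01,0,0,0,0]
    - [0,0,0.01,0,0,0,0]
    - [0,0,0.01,0,0,0,0]

```text
time_s: 40.45
eef_pos: [589.8, 288.9, 170.6]
tcp_rot: [0.0, 0.001, 1.0, -0.0]
ft_force: [0.5, 0.5, 0.4]
finger_gap: 85.4
grip_force: 0.0
```

Request:
arm_command:
  rows:
    - [0,0,0,-0.04,0,0,0]
    - [0,0,0,-0.08,0,0,0]
    - [0,0,0,-0.11,0,0,0]
    - [0,0,0,-0.124,0,0,0]
    - [0,0,0,-0.124,0,0,0]
    - [255,0,0,-0.124,0,0,0]
    - [255,0,0,-0.124,0,0,0]
    - [255,0,0,-0.124,0,0,0]

```text
time_s: 41.45
eef_pos: [591.0, 290.9, 48.5]
tcp_rot: [0.002, -0.0, 1.0, 0.001]
ft_force: [-0.8, 0.5, 5.7]
finger_gap: 49.1
grip_force: 62.3
```

Request:
arm_command:
  rows:
    - [255,0,0,0,0,0,0]
    - [255,0,0,0,0,0,0]
    - [255,0,0,0.02,0,0,0]
    - [255,0,0,0.06,0,0,0]
    - [255,0,0,0.1,0,0,0]
    - [255,0,0,0.124,0,0,0]
    - [255,-0.012,-0.04,0.124,0,0,0]
    - [255,-0.026,-0.09,0.124,0,0,0]

```text
time_s: 42.45
eef_pos: [563.3, 200.1, 171.7]
tcp_rot: [0.001, -0.001, 1.0, 0.0]
ft_force: [0.6, -0.5, -3.4]
finger_gap: 49.1
grip_force: 62.7
```

Request:
arm_command:
  rows:
    - [255,-0.014,-0.05,0,0,0,0]
    - [255,-0.028,-0.1,0,0,0,0]
    - [255,-0.042,-0.15,0,0,0,0]
    - [255,-0.056,-0.2,0,0,0,0]
    - [255,-0.07,-0.25,0,0,0,0]
    - [255,-0.084,-0.3,0,0,0,0]
    - [255,-0.098,-0.35,0,0,0,0]
    - [255,-0.112,-0.4,0,0,0,0]

```text
time_s: 43.45
eef_pos: [450.8, -201.2, 171.3]
tcp_rot: [0.0, -0.0, 1.0, -0.0]
ft_force: [0.8, -0.6, -1.7]
finger_gap: 48.7
grip_force: 62.7
```

Request:
arm_command:
  rows:
    - [255,-0.014,-0.05,0,0,0,0]
    - [255,-0.026,-0.09,0,0,0,0]
    - [255,-0.028,-0.105,0,0,0,0]
    - [255,-0.028,-0.105,0,0,0,0]
    - [255,-0.028,-0.105,0,0,0,0]
    - [255,-0.028,-0.105,0,0,0,0]

```text
time_s: 44.2
eef_pos: [424.0, -303.4, 170.3]
tcp_rot: [-0.0, -0.001, 1.0, 0.0]
ft_force: [0.6, 0.5, -2.3]
finger_gap: 48.8
grip_force: 62.8
```

Request:
arm_command:
  rows:
    - [255,0,0,-0.04,0,0,0]
    - [255,0,0,-0.08,0,0,0]
    - [255,0,0,-0.1,0,0,0]
    - [255,0,0,-0.111,0,0,0]
    - [255,0,0,-0.116,0,0,0]
    - [255,0,0,-0.117,0,0,0]
    - [255,0,0,-0.117,0,0,0]

```text
time_s: 45.08
eef_pos: [424.3, -305.0, 54.4]
tcp_rot: [0.001, -0.0, 1.0, -0.0]
ft_force: [-0.2, 1.9, 2.6]
finger_gap: 49.0
grip_force: 63.1
```

Request:
arm_command:
  rows:
    - [0,0,0,0,0,0,0]
    - [0,0,0,0,0,0,0]
    - [0,0,0,0,0,0,0]
    - [0,0,0,0.02,0,0,0]
    - [0,0,0,0.07,0,0,0]
    - [0,0,0,0.12,0,0,0]
    - [0,0,0.06,0.13,0,0,0]
    - [0,0,0.12,0.13,0,0,0]

```text
time_s: 46.08
eef_pos: [424.3, -184.5, 185.1]
tcp_rot: [0.002, 0.001, 1.0, -0.001]
ft_force: [0.3, 0.4, 0.3]
finger_gap: 85.5
grip_force: 0.0
```

Request:
arm_command:
  rows:
    - [0,0,0.06,0,0,0,0]
    - [0,0,0.12,0,0,0,0]
    - [0,0,0.18,0,0,0,0]
    - [0,0,0.24,0,0,0,0]
    - [0,0,0.3,0,0,0,0]
    - [0,0,0.36,0,0,0,0]
    - [0,0,0.4,0,0,0,0]
    - [0,0,0.4,0,0,0,0]

```text
time_s: 47.08
eef_pos: [423.1, 217.5, 183.3]
tcp_rot: [0.0, -0.002, 1.0, 0.0]
ft_force: [0.9, -0.6, 0.1]
finger_gap: 85.6
grip_force: 0.0
```

Request:
arm_command:
  rows:
    - [0,0,0.06,0,0,0,0]
    - [0,0,0.1,0,0,0,0]
    - [0,0,0.1,0,0,0,0]
    - [0,0,0.1,0,0,0,0]
    - [0,0,0.1,0,0,0,0]

```text
time_s: 47.7
eef_pos: [423.8, 313.8, 183.2]
tcp_rot: [-0.0, 0.001, 1.0, -0.0]
ft_force: [0.6, -0.7, 0.2]
finger_gap: 85.5
grip_force: 0.0
```

```bash
python3 - <<'E'
from h import *
np.set_printoptions(precision=1,suppress=True)
d=cam("top"); cv2.imwrite("pics/t6.png",cv2.resize(d["frame"][150:350,100:540,::-1],None,fx=1.8,fy=1.8))
for n,roi,z in [("red",(460,240,530,300),95),("blue",(460,280,530,330),95),("green",(460,150,530,215),95),("yellow",(240,200,310,280),90)]: print(n,lid(d,roi,*HSV[n],z))
print("white",lid(d,(475,207,515,255),(0,0,120),(180,60,255),95)); print("black",lid(d,(355,195,395,245),(0,0,0),(180,255,50),89))
E
```

```text
red (array([ 488.6, -303.2]), np.float64(47.27647820118216))
blue (array([ 422.8, -301.8]), np.float64(45.0028391549734))
green (array([ 619.2, -302.6]), np.float64(47.11900582673837))
yellow (array([539.6,  97.9]), np.float64(46.84159720764083))
white (array([ 554.4, -302.2]), np.float64(46.138701960216736))
black (array([570.3, -96.5]), np.float64(47.208097752625264))
```

View pics/t6.png

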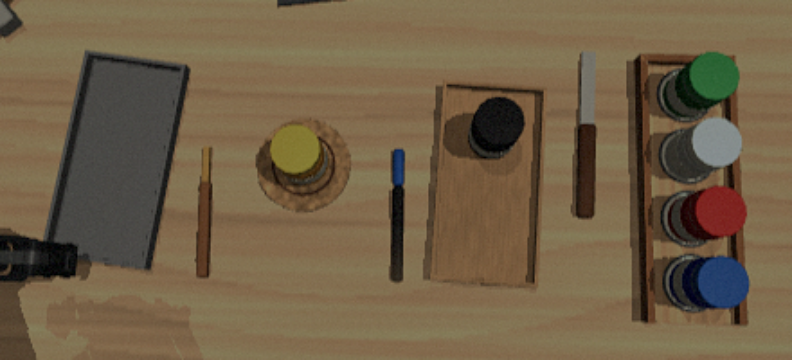

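The rack now holds blue, red, white and green from front to back, all upright. All jars are within about 2 mm of target and the arm is clear, so I'm handing in.

```bash
python3 -c "
from bench import r
print(r.job_done())"
```

```text
the job is handed in; nothing more can be done
None
```

I handed the job in at about 48 s, and every step was carried out in order. In the last top picture, yellow stands on the mat and the rack holds blue, red, white and green from front to back, each within about 2 mm of target by my measurement. The black jar is untouched; the hand-in gave no verdict.

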